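Nest the matching glass paperweight for engraving

ROBOT

A 6-joint arm with a two-finger parallel gripper is mounted at the origin on the work surface. World frame = base frame: x ahead of the robot, y to its left, z up, the work surface at z = 0. Lengths are in m, angles in rad, forces in N, time in s.
With the tool pointing down it reaches from about 0.3 to 0.875 m from the base axis. Payload 6.4 kg.
Tool frame: the origin (TCP) lies on the mounting face of the last link; the fingertips stand 166 mm ahead of it and the grasp point (between the pads) lies 147 mm ahead of it; z points along the fingers, y is the direction in which the jaws open and shut (so a half turn about z gives the same grasp; the last joint's range is limited). The gripper opens to 88 mm and grips with 3 to 60 N. Pads are 18 mm wide; open, the fingers measure 123 mm over their backs; the gripper's body (75 mm by 187 mm) begins 45 mm behind the grasp point.
Start: joints at [1.073, 0.181, 1.607, -0, 1.354, -0.206], TCP at [0.165, 0.551, 0.405] pointing down, gripper open.
Joint ranges: [-2.99, 2.99], [-0.89, 2.07], [0.3, 2.58], [-1.14, 4.28], [0, 2.63], [-3.12, 3.12]. Speed limits (rad/s): [2.57, 2.57, 3.01, 3.14, 3.14, 3.14].

INTERFACE

Orientations are given as [roll, pitch, yaw] about the fixed x, y, z axes, in that order (R = Rz(yaw) Ry(pitch) Rx(roll)).
In Python, from cell import robot gives the robot as it stands.
- The arm moves only by the tool arm_command, never from a script. Its arguments are lists of equal length, an entry for each row: "travel": the shift along the tool's x, y, z in cm, a list of three; "twist": the turn, a rotation vector about the tool's x, y, z in degrees, a list of three; "fingers": the finger opening in cm, from 0 to 8.81. In form: {"travel": [[x, y, z], ...], "twist": [[rx, ry, rz], ...], "fingers": [fingers, ...]}. A call has 1 to 10 rows; each row is the pose to reach, as a shift and turn from the pose commanded when the call began, along the tool's axes at that moment; what a row does not reach only later rows make up. A row lasts 1/12 s, in which the tool goes at most 41.7 mm and 7.16 degrees, less where a joint would pass 70% of its speed; a pose out of reach is approached as far as the arm can. A call with a gripper value outside its range is refused whole. The fingers move at their own pace and stop on an object; "grip_force" is the grip in N (left out, the last holds). Time passes only in rows, so rows that repeat a pose let the fingers close. It gives the time, the measured TCP pose, the force and the opening at its end, in the units of the state.
- robot.get_state(): the state, without advancing time (a new reading comes with each control period).
- robot.grab_frame(name): name is "scene" or "top" or "wrist"; returns (picture, depth): 400x640x3 uint8, red, green, blue; 400x640 float32, m along the optical axis (not along the pixel's ray), 0 where there is no reading.
- robot.get_calibration(name): a dict with "K" (3x3 intrinsics, pixels), "world_from_camera" (4x4, takes a point from camera to world coordinates). Camera axes: x right, y up, looking along -z (the intrinsics and any distortion apply to the point x, -y, -z); pixel columns grow to the right and rows downward; lengths in m; the calibration is good to about 2 mm. A picture is of the moment at which its call begins: read the wrist's pose just before it. get_calibration takes no time and is no camera call; for the wrist camera it gives the pose at the moment of the call.
- robot.hand_in(): hands the job in, once; it reports no verdict.
Trained networks look in the newest picture that a camera, given by its name, has taken for a name from the list of things; names that differ only in an ending like _2 or _b are one class to them, and where a whole thing is asked for, a point or a joint stands for the part that bears it (a point fixed in the world has none). Each returns a list of dicts, best first, with "conf" (0 to 1); they miss things now and then, are a little off and sometimes report something else, mostly with a low value. They report only what shows in the picture. A call takes as long as a camera call. They do not tell look-alikes from the thing itself.
- robot.recognise(target, camera): "rect" ([left, top, width, height] as shares, 0 to 1, of the picture: columns of its width, rows of its height, round what is visible of it).
- robot.trace(target, camera): "mask" (400x640 bool, what is visible of it) and "rect" ([left, top, width, height] as shares, 0 to 1, of the picture: columns of its width, rows of its height, round what is visible of it).
- robot.place_of(target, camera): "centre" ([column, row] as shares, 0 to 1, of the picture: columns of its width, rows of its height: a listed point, or the origin of a listed thing).
The state is a dict: "t": time; "q": joint angles; "qvel": joint speeds; "effort": joint torques, N m; "tool_pos": TCP position; "orientation": TCP orientation; "wrist_force": force on the tool from outside, world axes, zero at the start; "wrist_torque": the same for the moment, N m; "opening": finger opening in m.
Only numpy, scipy, OpenCV 4.12 (cv2) and the standard library are available. Lean on these libraries where they do the work, as an engineer would, in place of code of your own. Each camera call takes 0.05 s, during which the arm holds its last target.

TASK

The amber sample standing on the white card shows which paperweight is wanted next. Take the green blank of the same shape from the blue tray, set it upright on the grey bed of the engraving nest a little short of the three steel posts, then gently nudge it along the bed until it is fully home, touching all three posts, and let go. Leave the other blanks, the samples, the cup and the pliers where they are.

Things in the scene. Friction and masses are not known exactly. Their poses are not given: they have to be found in the camera images.
- dome_center (a point): Opaque green glass paperweight blank (dome shape), standing in one bay of the blue tray, upright: round drum 62 mm diameter and 28 mm tall, topped by a smooth full-width dome; 46 mm tall in all, about 240 g. The point is on its axis, half-way up (23 mm above its underside); z is its upright axis.
- step_center (a point): Opaque green glass paperweight blank (step shape), standing in one bay of the blue tray, upright: round drum 62 mm diameter and 28 mm tall, with a small 28 mm diameter round button, 18 mm tall, on top; 46 mm tall in all, about 240 g. The point is on its axis, half-way up (23 mm above its underside); z is its upright axis.
- ridge_center (a point): Opaque green glass paperweight blank (ridge shape), standing in one bay of the blue tray, upright: round drum 62 mm diameter and 28 mm tall, with a straight ridge across the top, 56 mm long, 13 mm wide and 18 mm tall; 46 mm tall in all, about 240 g. The point is on its axis, half-way up (23 mm above its underside); z is its upright axis, x runs along the ridge.
- sample_dome_center (a point): Opaque amber glass paperweight sample (dome shape), standing either on the white card (the one to match) or on the dark wooden board (not wanted), upright: round drum 62 mm diameter and 28 mm tall, topped by a smooth full-width dome; 46 mm tall in all, about 240 g. The point is on its axis, half-way up (23 mm above its underside); z is its upright axis.
- sample_step_center (a point): Opaque amber glass paperweight sample (step shape), standing either on the white card (the one to match) or on the dark wooden board (not wanted), upright: round drum 62 mm diameter and 28 mm tall, with a small 28 mm diameter round button, 18 mm tall, on top; 46 mm tall in all, about 240 g. The point is on its axis, half-way up (23 mm above its underside); z is its upright axis.
- sample_ridge_center (a point): Opaque amber glass paperweight sample (ridge shape), standing either on the white card (the one to match) or on the dark wooden board (not wanted), upright: round drum 62 mm diameter and 28 mm tall, with a straight ridge across the top, 56 mm long, 13 mm wide and 18 mm tall; 46 mm tall in all, about 240 g. The point is on its axis, half-way up (23 mm above its underside); z is its upright axis, x runs along the ridge.
- card_top (a point): Middle of the top of the white sample card, a fixed square 120 x 120 mm and 4 mm thick; exactly one sample stands on it, within 15 mm of this point.
- nest_home (a point): Where the centre (half-way up, 23 mm above the bed) of a blank lies when it touches all three posts of the nest. Axes are the nest's: z up, x from the open mouth towards the middle post. The bed lies 23 mm below this point.
- nest: Engraving nest, fixed: flat grey bed 195 mm (along its x) by 160 mm (y) and 10 mm thick, with three upright steel posts, 20 mm diameter and standing 32 mm above the bed, 41 mm from the nest's centre at 0 and 60 degrees either side of its +x axis, so that a 62 mm round blank touches all three at once. The -x side is the open mouth: the bed runs 120 mm from the centre that way and 75 mm the other way. Origin on the table, directly below the home point; z up.
- posts: The three steel posts of the nest (fixed to its bed); origin and axes are the same as the nest's.
- tray: Blue fixed tray, 135 mm (x) by 360 mm (y), floor 4 mm thick, lip and two dividers to 10 mm above the table: three bays in a row along y, one green blank about the middle of each (bay middles 118 mm apart). Origin under its centre.
- cup_center (a point): Clear plastic cup, empty, 72 mm diameter at the rim and 95 mm tall, standing on the table; a bystander. The point is on its axis, 47 mm up.
- pliers_center (a point): Black-handled pliers lying on the table, 140 mm long, 60 mm wide, 14 mm high; a bystander. The point is at the pivot, 7 mm up; x runs to the jaws.
Things that resemble listed ones, but are neither listed nor needed, are in the scene too. Leave any purple look-alike of the part that bears dome_center alone. What is shaped like the part that bears step_center but purple is not meant.

How it is judged:
On the way:
1. the matching blank stands upright on the bed of the nest, short of the posts (6 to 100 mm from home) (((horizontal distance between sample_dome_center and card_top below 0.05 m and z of dome_center in the frame of nest_home between -0.003 and 0.003 m and angle between dome_center's own z axis and vertical below 0.06 rad and horizontal distance between dome_center and nest_home between 0.006 and 0.1 m) or (horizontal distance between sample_step_center and card_top below 0.05 m and z of step_center in the frame of nest_home between -0.003 and 0.003 m and angle between step_center's own z axis and vertical below 0.06 rad and horizontal distance between step_center and nest_home between 0.006 and 0.1 m) or (horizontal distance between sample_ridge_center and card_top below 0.05 m and z of ridge_center in the frame of nest_home between -0.003 and 0.003 m and angle between ridge_center's own z axis and vertical below 0.06 rad and horizontal distance between ridge_center and nest_home between 0.006 and 0.1 m))), for 0.1 s.
At the end, for the whole second after the job is handed in: The green blank of the same shape as the sample on the card stands upright (within 0.06 rad) on the bed (height within 3 mm), its axis within 2 mm of the home point where it touches all three posts, at rest; the other two blanks are within 30 mm of where they began (((horizontal distance between sample_dome_center and card_top below 0.05 m and z of dome_center in the frame of nest_home between -0.003 and 0.003 m and angle between dome_center's own z axis and vertical below 0.06 rad and horizontal distance between dome_center and nest_home below 0.002 m and linear speed of blank_dome below 0.01 m/s and distance of each of step_center, ridge_center from where it was at the start of the episode below 0.03 m) or (horizontal distance between sample_step_center and card_top below 0.05 m and z of step_center in the frame of nest_home between -0.003 and 0.003 m and angle between step_center's own z axis and vertical below 0.06 rad and horizontal distance between step_center and nest_home below 0.002 m and linear speed of blank_step below 0.01 m/s and distance of each of dome_center, ridge_center from where it was at the start of the episode below 0.03 m) or (horizontal distance between sample_ridge_center and card_top below 0.05 m and z of ridge_center in the frame of nest_home between -0.003 and 0.003 m and angle between ridge_center's own z axis and vertical below 0.06 rad and horizontal distance between ridge_center and nest_home below 0.002 m and linear speed of blank_ridge below 0.01 m/s and distance of each of dome_center, step_center from where it was at the start of the episode below 0.03 m))).
It fails at once if a blank is driven against the posts with more than 80 N (contact force between any of blank_dome, blank_step, blank_ridge and posts above 80 N).
It fails at once if a blank is dropped or slammed on the nest (more than 150 N) (contact force between any of blank_dome, blank_step, blank_ridge and nest above 150 N).
It fails at once if a sample, the cup or the pliers is moved more than 25 mm (distance of any of sample_dome_center, sample_step_center, sample_ridge_center, cup_center, pliers_center from where it was at the start of the episode above 0.025 m).
It also fails if it takes over 54 s, if anything falls off the work surface, if the arm or the gripper's body presses on something with over 40 N, if the wrist force passes 120 N, or if a joint passes its speed limit or range.

## Working session

There is one attempt and no reset: what is moved stays moved. The work goes in short steps, Python scripts to look and compute and a tool call to move; the robot and the scene stay as the last step left them, time stands still between calls to the robot, and variables do not carry over. Pictures are saved under pics/ and viewed, and the job is handed in when it is done.

Besides the shell and the picture viewer there is one more tool, called by a JSON object that holds its "name" and its "arguments", one argument or row to a line. arm_command: Moves the arm, as the interface text tells. Its arguments: {"type":"object","properties":{"travel":{"type":"array","items":{"type":"array","items":{"type":"number"}}},"twist":{"type":"array","items":{"type":"array","items":{"type":"number"}}},"fingers":{"type":"array","items":{"type":"number"}},"grip_force":{"type":"number"}},"required":["travel","twist","fingers"]}

```bash
mkdir -p pics; python3 - <<'E'
from cell import robot
import cv2
print(robot.get_state())
for n in ["scene","top","wrist"]:
    c=robot.get_calibration(n); print(n,c)
    p,d=robot.grab_frame(n); cv2.imwrite(f"pics/{n}0.png",p[:,:,::-1])
    import numpy as np
    np.savez(f"{n}0.npz",p=p,d=d,**{k:np.array(v) for k,v in c.items()})
E
```

```text
{'t': 0.0, 'q': array([ 1.07273541e+00,  1.81541079e-01,  1.60797616e+00, -5.51257342e-07,
        1.35378102e+00, -2.06299901e-01]), 'qvel': array([ 3.98779131e-04,  2.96651154e-04,  1.71937376e-06,  8.82066412e-04,
       -7.56472896e-04,  5.10111381e-04]), 'effort': array([ 1.56629307e-03, -4.33867157e+01, -3.41854012e+01,  7.04259169e-02,
        3.84618505e-02, -1.43299317e-04]), 'tool_pos': array([0.16525814, 0.55048841, 0.40382526]), 'orientation': array([-3.13992310e+00, -3.48848912e-04,  2.84983146e+00]), 'wrist_force': array([ 0.8964768 ,  0.74598594, -0.18488928]), 'wrist_torque': array([-0.02630998, -0.01251919, -0.02378459]), 'opening': 0.0883858332852188}
scene {'K': array([[391.31265004,   0.        , 314.41909072],
       [  0.        , 391.31265004, 203.31442953],
       [  0.        ,   0.        ,   1.        ]]), 'world_from_camera': array([[-2.58932925e-01, -7.44049478e-01,  6.15909177e-01,
         1.22481810e+00],
       [ 9.65895299e-01, -1.99389032e-01,  1.65197717e-01,
         2.18885853e-01],
       [-1.09740355e-04,  6.37678907e-01,  7.70302278e-01,
     
[... 273 characters left out ...]
'world_from_camera': array([[ 0.12701051,  0.9701023 , -0.20680877,  0.37118764],
       [-0.99190046,  0.12393706, -0.02780422,  0.03515247],
       [-0.00134166,  0.20866514,  0.97798623,  1.04724077],
       [ 0.        ,  0.        ,  0.        ,  1.        ]])}
wrist {'K': array([[292.52759472,   0.        , 319.35632019],
       [  0.        , 292.52759472, 199.49931655],
       [  0.        ,   0.        ,   1.        ]]), 'world_from_camera': array([[ 0.2889528 , -0.90966297, -0.29836145,  0.0868257 ],
       [ 0.95734262,  0.2741769 ,  0.09122576,  0.57305607],
       [-0.00118088, -0.31199407,  0.95008331,  0.38460913],
       [ 0.        ,  0.        ,  0.        ,  1.        ]])}
```

View pics/scene0.png

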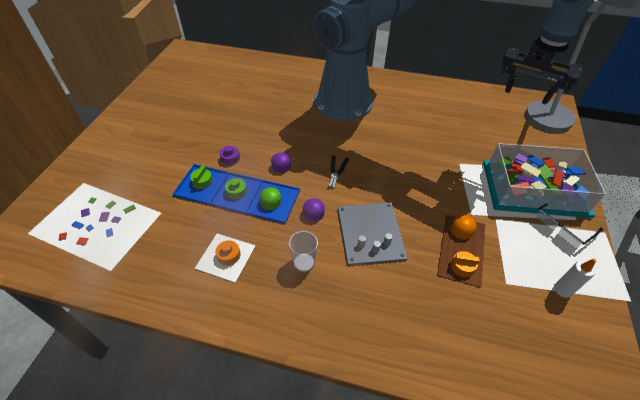

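View pics/top0.png

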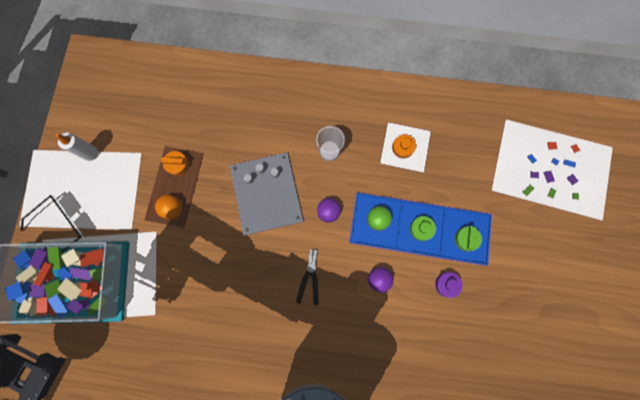

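View pics/wrist0.png

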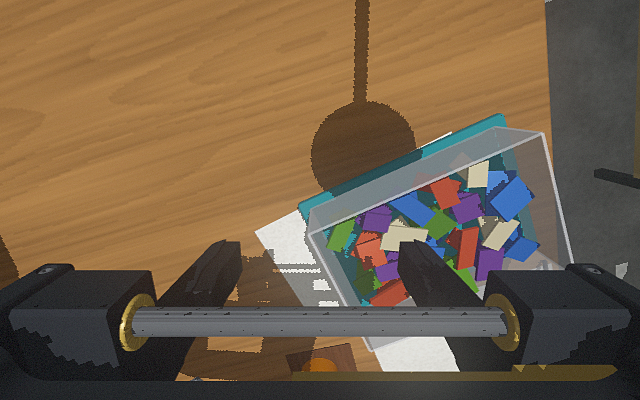

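The amber sample on the white card is at about (404,146) in top and (228,251) in scene, and it looks like a step. The green blanks in top are a dome (380,217), a step (424,228) and a ridge (469,237). The purple look-alikes are at (329,210), (380,279) and (449,284) in top. I'll confirm with an enlarged crop and measure.

```bash
cat > h.py <<'E'
import numpy as np, cv2
def load(n):
    return np.load(n)
def cloud(z):
    K=z['K'];T=z['world_from_camera'];d=z['d'].astype(float)
    v,u=np.mgrid[0:400,0:640]
    P=np.stack([(u-K[0,2])/K[0,0]*d,-(v-K[1,2])/K[1,1]*d,-d],-1)
    W=P@T[:3,:3].T+T[:3,3]; W[d==0]=np.nan
    return W
def mask(z,lo,hi,box,s=120,vmin=40):
    h=cv2.cvtColor(z['p'],cv2.COLOR_RGB2HSV)
    m=cv2.inRange(h,(lo,s,vmin),(hi,255,255))>0
    b=np.zeros_like(m);x0,y0,x1,y1=box;b[y0:y1,x0:x1]=1
    return m&b
def circ(x,y):
    A=np.c_[2*x,2*y,np.ones_like(x)];s=np.linalg.lstsq(A,x*x+y*y,rcond=None)[0]
    return s[0],s[1],np.sqrt(s[2]+s[0]**2+s[1]**2)
E
python3 - <<'E'
from h import *
t=load('top0.npz');s=load('scene0.npz')
a=cv2.resize(t['p'][115:260,340:500],None,fx=2.4,fy=2.4,interpolation=cv2.INTER_CUBIC)
b=cv2.resize(s['p'][150:290,170:310],None,fx=2.4,fy=2.4,interpolation=cv2.INTER_CUBIC)
H=max(a.shape[0],b.shape[0]);f=lambda i:np.vstack([i,np.zeros((H-i.shape[0],i.shape[1],3),np.uint8)])
cv2.imwrite('pics/crop0.png',np.hstack([f(a),f(b)])[:,:,::-1])
for n,z,box in (('top',t,(408,210,441,246)),('scene',s,(218,172,250,200))):
    W=cloud(z);m=mask(z,35,85,box)
    p=W[m];p=p[~np.isnan(p[:,0])]
    print(n,m.sum(),np.percentile(p[:,2],[2,10,50,90,98]))
    for lo,hi in((.024,.036),(.043,.056)):
        q=p[(p[:,2]>lo)&(p[:,2]<hi)]
        if len(q):print(lo,len(q),q.mean(0),q.min(0),q.max(0),np.median(q[:,2]))
for n,z,box in (('top',t,(225,150,310,240)),('scene',s,(335,200,412,268))):
    W=cloud(z);x0,y0,x1,y1=box;p=W[y0:y1,x0:x1].reshape(-1,3);p=p[~np.isnan(p[:,0])]
    bed=p[(p[:,2]>.006)&(p[:,2]<.016)];
    print(n,'bed',len(bed),np.median(bed[:,2]),cv2.minAreaRect(bed[:,:2].astype(np.float32)))
    q=p[(p[:,2]>.036)&(p[:,2]<.05)];print('posttop',len(q),np.median(q[:,2]))
    from scipy.cluster.hierarchy import fclusterdata
    l=fclusterdata(q[:,:2],.012,criterion='distance')
    for i in set(l):print(i,(l==i).sum(),q[l==i].mean(0),(q[l==i].min(0)+q[l==i].max(0))/2)
E
```

```text
top 450 [0.02183376 0.02893522 0.03209616 0.04970832 0.05173167]
0.024 325 [ 0.52603247 -0.21146159  0.03150837] [ 0.49743495 -0.24149655  0.02475904] [ 0.55615168 -0.1837629   0.03597318] 0.031538744140955366
0.043 98 [ 0.52579813 -0.21394093  0.04952174] [ 0.51240979 -0.22704319  0.04360268] [ 0.53936822 -0.20027054  0.05325086] 0.04962160572433377
scene 194 [0.02910196 0.0302923  0.03331388 0.05018365 0.05236207]
0.024 142 [ 0.53279483 -0.20941334  0.03219174] [ 0.49704331 -0.2436018   0.02831635] [ 0.5587444  -0.18413761  0.03527257] 0.03244833992230728
0.043 48 [ 0.52801358 -0.21331532  0.04996107] [ 0.51530703 -0.22721948  0.04512665] [ 0.54058468 -0.19924496  0.05290266] 0.04997135381707446
top bed 4027 0.010229997187501727 ((0.5734826922416687, 0.2049989104270935), (0.20161078870296478, 0.20017965137958527), 20.603607177734375)
posttop 137 0.041992435330951094
1 46 [0.59776733 0.25237755 0.0419851 ] [0.59738266 0.25257428 0.04149407]
2 46 [0.62204682 0.18596638 0.04182607] [0.62184465 0.18611677 0.04276917]
3 45 [0.6293026  0.22649171 0.04205757] [0.62968965 0.22618958 0.04154387]
scene bed 3097 0.010571459681955386 ((0.573214590549469, 0.2009459286928177), (0.19776135683059692, 0.17033545672893524), 20.82679557800293)
posttop 138 0.04227361028408583
1 45 [0.6015512  0.25410619 0.04204109] [0.598958   0.25418191 0.04135069]
2 48 [0.63270097 0.22812259 0.04170206] [0.63143075 0.22813217 0.04141339]
3 45 [0.6263875  0.18793962 0.04178475] [0.62627667 0.18755648 0.0408783 ]
```

View pics/crop0.png

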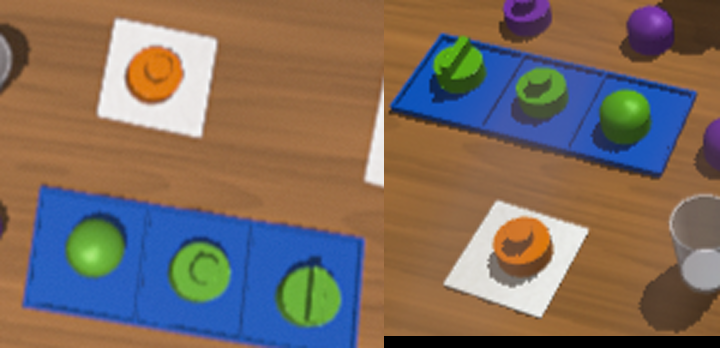

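The wanted sample is the step shape: the crop shows the amber one on the card with a round button. The middle green blank, at top (424,228), is the only green step; the other step is purple, at (449,284). Next I'll get the tray axis and work out the motion.

```bash
cat >> h.py <<'E'
from scipy.spatial.transform import Rotation as Ro
def go(st,p,yaw):
    "p = TCP target (m), yaw deg, tool down -> travel cm, twist deg"
    R=Ro.from_euler('xyz',st['orientation'])
    T=Ro.from_euler('xyz',[np.pi,0,np.radians(yaw)])
    return R.inv().apply(np.array(p)-st['tool_pos'])*100, np.degrees((R.inv()*T).as_rotvec())
E
python3 - <<'E'
from h import *
from cell import robot
for n,boxes in (('top',(340,180,500,270)),('scene',(165,155,305,225))):
    z=load(n+'0.npz');W=cloud(z);m=mask(z,100,125,boxes)
    p=W[m];p=p[~np.isnan(p[:,0])];p=p[p[:,2]<.02]
    print(n,np.median(p[:,2]),cv2.minAreaRect(p[:,:2].astype(np.float32)))
st=robot.get_state()
for yaw in(80,):
    print(go(st,[.526,-.213,.30],yaw))
E
```

```text
top 0.003960078812783485 ((0.5306774377822876, -0.21326594054698944), (0.35936856269836426, 0.13672152161598206), 87.93619537353516)
scene 0.005049037081335195 ((0.5286735892295837, -0.21675321459770203), (0.3691563308238983, 0.14015401899814606), 88.06033325195312)
(array([-56.51219413, -62.73702293,  10.47091711]), array([-6.88787607e-02,  4.06727156e-02,  8.32812559e+01]))
```

{"name": "arm_command", "arguments": {
  "travel": [
    [-56.5,-62.7,4],
    [-56.5,-62.7,4],
    [-56.5,-62.7,4],
    [-56.5,-62.7,4],
    [-56.5,-62.7,4],
    [-56.5,-62.7,4],
    [-56.5,-62.7,4],
    [-56.5,-62.7,4],
    [-56.5,-62.7,4],
    [-56.5,-62.7,4]
  ],
  "twist": [
    [0,0,75],
    [0,0,75],
    [0,0,75],
    [0,0,75],
    [0,0,75],
    [0,0,75],
    [0,0,75],
    [0,0,75],
    [0,0,75],
    [0,0,75]
  ],
  "fingers": [8.8,8.8,8.8,8.8,8.8,8.8,8.8,8.8,8.8,8.8]
}}

```text
t: 0.98
tool_pos: [0.3433, 0.1726, 0.385]
orientation: [3.141, -0.0, 1.594]
wrist_force: [1.3, 0.0, -0.3]
opening: 0.0879
```

```bash
python3 - <<'E'
from h import *
from cell import robot
st=robot.get_state();print(st['tool_pos'],st['orientation'],st['q'])
print(go(st,[.526,-.213,.30],88))
E
```

```text
[0.34334236 0.17261168 0.3850045 ] [ 3.14087361e+00 -1.42671423e-04  1.59407128e+00] [ 1.54262480e-01 -2.61726255e-01  2.07429856e+00  4.89649816e-05
  1.32828883e+00  1.30975832e-01]
(array([-38.97703305,  17.35727562,   8.50737206]), array([ 0.04094889, -0.00937065,  3.33355378]))
```

{"name": "arm_command", "arguments": {
  "travel": [
    [-39,17.4,8.5],
    [-39,17.4,8.5],
    [-39,17.4,8.5],
    [-39,17.4,8.5],
    [-39,17.4,8.5],
    [-39,17.4,8.5],
    [-39,17.4,8.5],
    [-39,17.4,8.5],
    [-39,17.4,8.5],
    [-39,17.4,8.5]
  ],
  "twist": [
    [0,0,3.3],
    [0,0,3.3],
    [0,0,3.3],
    [0,0,3.3],
    [0,0,3.3],
    [0,0,3.3],
    [0,0,3.3],
    [0,0,3.3],
    [0,0,3.3],
    [0,0,3.3]
  ],
  "fingers": [8.8,8.8,8.8,8.8,8.8,8.8,8.8,8.8,8.8,8.8]
}}

```text
t: 1.82
tool_pos: [0.5209, -0.1958, 0.3028]
orientation: [-3.141, -0.0, 1.542]
wrist_force: [0.2, 0.9, -0.2]
opening: 0.0881
```

{"name": "arm_command", "arguments": {
  "travel": [
    [0,0,0],
    [0,0,0],
    [0,0,0]
  ],
  "twist": [
    [0,0,0],
    [0,0,0],
    [0,0,0]
  ],
  "fingers": [8.8,8.8,8.8]
}}

```text
t: 2.07
tool_pos: [0.5201, -0.1934, 0.303]
orientation: [-3.14, -0.001, 1.542]
wrist_force: [0.3, -0.1, 0.2]
opening: 0.0877
```

```bash
python3 - <<'E'
from h import *
from cell import robot
st=robot.get_state();print(st['tool_pos'],st['orientation'],st['qvel'])
print(go(st,[.526,-.213,.30],88))
c=robot.get_calibration('wrist');p,d=robot.grab_frame('wrist')
cv2.imwrite('pics/w1.png',p[:,:,::-1]);np.savez('w1.npz',p=p,d=d,**c)
z=load('w1.npz');W=cloud(z);m=mask(z,35,85,(0,0,640,400))
q=W[m];q=q[~np.isnan(q[:,0])]
for lo,hi in((.024,.036),(.043,.056)):
    r=q[(q[:,2]>lo)&(q[:,2]<hi)&(np.abs(q[:,1]+.213)<.04)]
    if len(r):print(len(r),r.mean(0),r.min(0),r.max(0))
E
```

```text
[ 0.52009168 -0.19337635  0.30301071] [-3.14001783e+00 -1.25805114e-03  1.54166271e+00] [ 0.02194922 -0.0340376   0.0156665   0.0020523  -0.00177869 -0.00118865]
(array([-1.94469895,  0.64821317,  0.29760436]), array([-0.09043835, -0.07182036,  0.33082359]))
1872 [ 0.52890917 -0.2084674   0.03239545] [ 0.49727386 -0.24636998  0.02403158] [ 0.55708614 -0.18537283  0.03594102]
372 [ 0.52900472 -0.21214509  0.05035597] [ 0.51374754 -0.22877241  0.04302303] [ 0.54069293 -0.20231286  0.05325689]
```

View pics/w1.png

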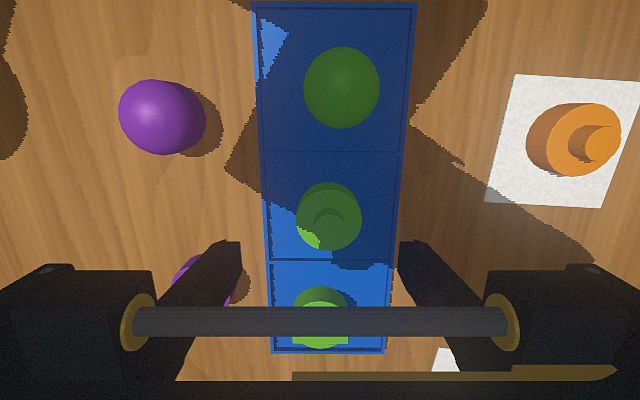

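The wrist picture shows the green step between the fingers at (329,216), with the dome at (341,88) and the ridge at (320,318). All three views agree to within about 2 mm on (0.527, -0.2135), with the button top at z=0.050. Descending.

{"name": "arm_command", "arguments": {
  "travel": [
    [-2,0.75,1],
    [-2,0.75,3],
    [-2,0.75,6],
    [-2,0.75,9],
    [-2,0.75,11],
    [-2,0.75,12],
    [-2,0.75,12.7],
    [-2,0.75,12.7],
    [-2,0.75,12.7],
    [-2,0.75,12.7]
  ],
  "twist": [
    [0,0,0],
    [0,0,0],
    [0,0,0],
    [0,0,0],
    [0,0,0],
    [0,0,0],
    [0,0,0],
    [0,0,0],
    [0,0,0],
    [0,0,0]
  ],
  "fingers": [8.8,8.8,8.8,8.8,8.8,8.8,8.8,8.8,8.8,8.8]
}}

```text
t: 2.95
tool_pos: [0.5282, -0.2142, 0.1784]
orientation: [3.139, 0.002, 1.543]
wrist_force: [0.0, 0.0, 0.4]
opening: 0.088
```

{"name": "arm_command", "arguments": {
  "travel": [
    [0,0,0.2],
    [0,0,0.2],
    [0,0,0.2],
    [0,0,0.2],
    [0,0,0.2],
    [0,0,0.2],
    [0,0,0.2],
    [0,0,0.2],
    [0,0,0.2],
    [0,0,0.2]
  ],
  "twist": [
    [0,0,0],
    [0,0,0],
    [0,0,0],
    [0,0,0],
    [0,0,0],
    [0,0,0],
    [0,0,0],
    [0,0,0],
    [0,0,0],
    [0,0,0]
  ],
  "fingers": [8.8,8.8,5.5,5.5,5.5,5.5,5.5,5.5,5.5,5.5],
  "grip_force": 25
}}

```text
t: 3.78
tool_pos: [0.5275, -0.214, 0.1747]
orientation: [3.142, 0.0, 1.542]
wrist_force: [0.6, -0.3, 0.5]
opening: 0.0617
```

{"name": "arm_command", "arguments": {
  "travel": [
    [0,0,0],
    [0,0,0],
    [0,0,-0.5],
    [0,0,-2],
    [0,0,-2]
  ],
  "twist": [
    [0,0,0],
    [0,0,0],
    [0,0,0],
    [0,0,0],
    [0,0,0]
  ],
  "fingers": [5.5,5.5,5.5,5.5,5.5]
}}

```text
t: 4.2
tool_pos: [0.5281, -0.2143, 0.1964]
orientation: [3.14, 0.001, 1.542]
wrist_force: [1.0, -0.9, -1.6]
opening: 0.0616
```

Gripped at 61.6 mm opening and lifted. Now carrying it to a point 35 mm short of home.

```bash
python3 - <<'E'
from h import *
from cell import robot
st=robot.get_state()
print(go(st,[.559,.201,.31],20.4))
E
```

```text
(array([ 41.58708617,   1.92907044, -11.40618256]), array([ 1.44494909e-01, -5.99447259e-03,  6.79677730e+01]))
```

{"name": "arm_command", "arguments": {
  "travel": [
    [0,0,-3],
    [0,0,-6],
    [2,0,-9],
    [5,0,-11.4],
    [9,0,-11.4],
    [13,0.5,-11.4],
    [17,1,-11.4],
    [21,1,-11.4],
    [25,1.5,-11.4],
    [29,1.9,-11.4]
  ],
  "twist": [
    [0,0,0],
    [0,0,0],
    [0,0,6],
    [0,0,12],
    [0,0,18],
    [0,0,24],
    [0,0,31],
    [0,0,38],
    [0,0,45],
    [0,0,52]
  ],
  "fingers": [5.5,5.5,5.5,5.5,5.5,5.5,5.5,5.5,5.5,5.5]
}}

```text
t: 5.03
tool_pos: [0.5532, 0.0674, 0.3082]
orientation: [-3.141, 0.0, 0.664]
wrist_force: [0.6, -0.3, -3.1]
opening: 0.0614
```

```bash
python3 - <<'E'
from h import *
from cell import robot
st=robot.get_state()
print(st['opening'],st['tool_pos'],go(st,[.559,.201,.25],20.4))
E
```

```text
0.06144974408163247 [0.55319554 0.06738533 0.30822408] (array([  8.69268529, -10.16380849,   5.82240242]), array([-1.13981016e-02,  1.84927725e-02,  1.76421176e+01]))
```

{"name": "arm_command", "arguments": {
  "travel": [
    [2,-2.3,0],
    [4,-4.6,0],
    [6,-7,1],
    [7,-8.5,2.5],
    [8,-9.3,4.5],
    [8,-9.5,5.5],
    [8,-9.5,5.5],
    [8,-9.5,5.5]
  ],
  "twist": [
    [0,0,5],
    [0,0,9],
    [0,0,13],
    [0,0,16],
    [0,0,16.5],
    [0,0,16.5],
    [0,0,16.5],
    [0,0,16.5]
  ],
  "fingers": [5.5,5.5,5.5,5.5,5.5,5.5,5.5,5.5]
}}

```text
t: 5.7
tool_pos: [0.5569, 0.1891, 0.2528]
orientation: [-3.141, 0.002, 0.382]
wrist_force: [-0.1, 0.2, -2.3]
opening: 0.0616
```

```bash
python3 - <<'E'
from h import *
from cell import robot
st=robot.get_state()
print(st['opening'],st['tool_pos'],go(st,[.559,.201,.20],20.4))
for n in('top','wrist'):
    c=robot.get_calibration(n);p,d=robot.grab_frame(n);np.savez(n+'2.npz',p=p,d=d,**c)
    cv2.imwrite(f'pics/{n}2.png',p[:,:,::-1])
z=load('wrist2.npz');W=cloud(z)
p=W.reshape(-1,3);p=p[~np.isnan(p[:,0])]
q=p[(p[:,2]>.036)&(p[:,2]<.048)&(np.hypot(p[:,0]-.61,p[:,1]-.22)<.06)]
print(len(q))
if len(q)>10:
    from scipy.cluster.hierarchy import fclusterdata
    l=fclusterdata(q[:,:2],.012,criterion='distance')
    for i in set(l):
        r=q[l==i]
        if len(r)>20: print(len(r),r.mean(0),cv2.minEnclosingCircle(r[:,:2].astype(np.float32)))
E
```

```text
0.06162869153420565 [0.55694007 0.18911342 0.25278014] (array([ 0.64699389, -1.02469737,  5.27675765]), array([-0.01385232,  0.13762598,  1.49180205]))
2350
760 [0.62384584 0.18564596 0.04246615] ((0.6236021518707275, 0.18523946404457092), 0.010015323758125305)
806 [0.6304903  0.22560145 0.04262063] ((0.630504846572876, 0.2256215661764145), 0.009902212768793106)
784 [0.59929384 0.25118318 0.04245348] ((0.5988545417785645, 0.2514525055885315), 0.010088122449815273)
```

View pics/wrist2.png

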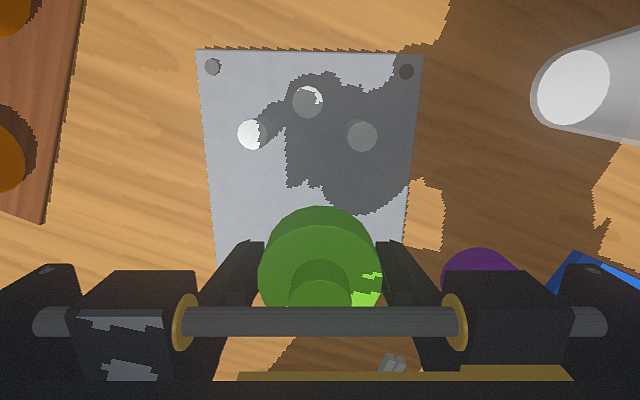

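The wrist picture shows the blank held between the fingers at (318,265), the three posts at (252,134), (308,101) and (362,136), and a clear bed. The wrist view puts home at (0.592, 0.211), axis 20.6°, in agreement with the fixed cameras. Lowering.

{"name": "arm_command", "arguments": {
  "travel": [
    [0.3,-0.5,1],
    [0.6,-0.95,2.5],
    [0.6,-0.95,4],
    [0.6,-0.95,5.2],
    [0.6,-0.95,5.9],
    [0.6,-0.95,5.9],
    [0.6,-0.95,5.9],
    [0.6,-0.95,5.9]
  ],
  "twist": [
    [0,0,1.3],
    [0,0,1.3],
    [0,0,1.3],
    [0,0,1.3],
    [0,0,1.3],
    [0,0,1.3],
    [0,0,1.3],
    [0,0,1.3]
  ],
  "fingers": [5.5,5.5,5.5,5.5,5.5,5.5,5.5,5.5]
}}

```text
t: 6.47
tool_pos: [0.56, 0.2005, 0.1956]
orientation: [3.141, -0.001, 0.359]
wrist_force: [0.7, 0.8, -3.3]
opening: 0.0614
```

```bash
python3 - <<'E'
from h import *
from cell import robot
st=robot.get_state()
print(st['opening'],st['tool_pos'],st['wrist_force'],go(st,[.559,.200,.181],20.5))
E
```

```text
0.06141299448890046 [0.56000805 0.20047996 0.19562011] [ 0.71173335  0.75326083 -3.3149273 ] (array([-0.11342581,  0.00908965,  1.46184581]), array([ 0.01867977, -0.08579114,  0.0449005 ]))
```

{"name": "arm_command", "arguments": {
  "travel": [
    [0,0,0.5],
    [0,0,1.0],
    [0,0,1.1],
    [0,0,1.2],
    [0,0,1.3],
    [0,0,1.35],
    [0,0,1.35],
    [0,0,1.35]
  ],
  "twist": [
    [0,0,0],
    [0,0,0],
    [0,0,0],
    [0,0,0],
    [0,0,0],
    [0,0,0],
    [0,0,0],
    [0,0,0]
  ],
  "fingers": [5.5,5.5,5.5,5.5,5.5,5.5,5.5,5.5]
}}

```text
t: 7.13
tool_pos: [0.5595, 0.2007, 0.1812]
orientation: [3.142, -0.0, 0.359]
wrist_force: [0.1, -0.8, -3.4]
opening: 0.0615
```

{"name": "arm_command", "arguments": {
  "travel": [
    [0,0,0.05],
    [0,0,0.1],
    [0,0,0.1],
    [0,0,0.1]
  ],
  "twist": [
    [0,0,0],
    [0,0,0],
    [0,0,0],
    [0,0,0]
  ],
  "fingers": [5.5,5.5,5.5,5.5]
}}

```text
t: 7.47
tool_pos: [0.5596, 0.2007, 0.1807]
orientation: [3.141, -0.0, 0.359]
wrist_force: [-1.0, 0.2, 4.7]
opening: 0.0614
```

Contact: the vertical force went from -3.4 to +4.7 N. Opening and backing up.

{"name": "arm_command", "arguments": {
  "travel": [
    [0,0,0],
    [0,0,0],
    [0,0,0],
    [0,0,0],
    [0,0,0],
    [0,0,0],
    [0,0,0]
  ],
  "twist": [
    [0,0,0],
    [0,0,0],
    [0,0,0],
    [0,0,0],
    [0,0,0],
    [0,0,0],
    [0,0,0]
  ],
  "fingers": [7,8.8,8.8,8.8,8.8,8.8,8.8]
}}

```text
t: 8.05
tool_pos: [0.5594, 0.2007, 0.1801]
orientation: [3.142, 0.0, 0.359]
wrist_force: [0.6, 0.0, 0.4]
opening: 0.0882
```

{"name": "arm_command", "arguments": {
  "travel": [
    [0,0,-1],
    [0,0,-3],
    [0,0,-6],
    [-2,0,-8],
    [-4,0,-8],
    [-6,0,-8],
    [-6,0,-8],
    [-6,0,-8]
  ],
  "twist": [
    [0,0,0],
    [0,0,0],
    [0,0,0],
    [0,0,0],
    [0,0,0],
    [0,0,0],
    [0,0,0],
    [0,0,0]
  ],
  "fingers": [8.8,8.8,8.8,4,0,0,0,0]
}}

```text
t: 8.72
tool_pos: [0.5029, 0.1795, 0.261]
orientation: [3.141, -0.001, 0.359]
wrist_force: [-0.8, -0.4, -0.4]
opening: 0.0568
```

```bash
python3 - <<'E'
from h import *
from cell import robot
st=robot.get_state()
print(st['opening'],st['tool_pos'],st['wrist_force'],st['orientation'])
for n in('scene','wrist','top'):
    c=robot.get_calibration(n);p,d=robot.grab_frame(n);np.savez(n+'3.npz',p=p,d=d,**c)
    cv2.imwrite(f'pics/{n}3.png',p[:,:,::-1])
    z=load(n+'3.npz');W=cloud(z)
    q=W[mask(z,35,85,(0,0,640,400))];q=q[~np.isnan(q[:,0])]
    r=q[(q[:,2]>.050)&(q[:,2]<.062)&(q[:,1]>.1)]
    if len(r)>5:print(n,len(r),r.mean(0),r.min(0),r.max(0))
E
```

```text
0.05681965924950801 [0.50294895 0.17953382 0.26095408] [-0.78829705 -0.40606534 -0.35071968] [ 3.14142251e+00 -8.46039414e-04  3.58678104e-01]
scene 197 [0.37730097 0.46157051 0.05639543] [0.21352592 0.18812949 0.05022014] [0.57345589 0.68972766 0.06197917]
wrist 1463 [0.55813094 0.19926608 0.05663093] [0.54417283 0.18548551 0.05000608] [0.57131478 0.21279962 0.05889441]
top 207 [0.25505157 0.62308336 0.05659081] [0.21281271 0.5536446  0.0500432 ] [0.34992453 0.6908467  0.06196188]
```

View pics/wrist3.png

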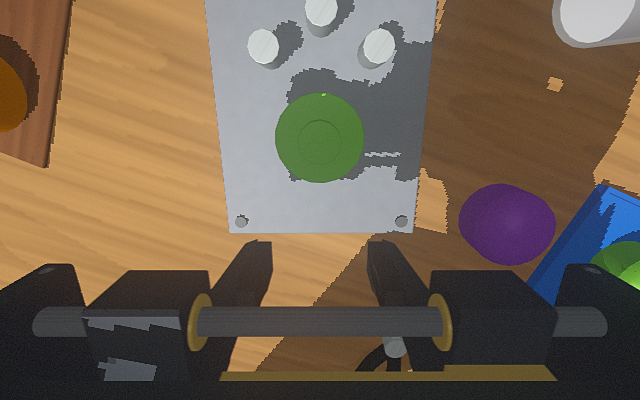

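The blank stands upright on the bed at wrist-view pixel (320,138), world (0.558, 0.199), about 36 mm short of home and on the nest axis. Now closing the fingers and going down behind it.

{"name": "arm_command", "arguments": {
  "travel": [
    [0,0,0],
    [0,0,0],
    [0,0,0],
    [0,0,0],
    [0,0,2],
    [0,0,4],
    [0,0,6],
    [0,0,7.5],
    [0,0,8],
    [0,0,8]
  ],
  "twist": [
    [0,0,0],
    [0,0,0],
    [0,0,0],
    [0,0,0],
    [0,0,0],
    [0,0,0],
    [0,0,0],
    [0,0,0],
    [0,0,0],
    [0,0,0]
  ],
  "fingers": [0,0,0,0,0,0,0,0,0,0]
}}

```text
t: 9.7
tool_pos: [0.5026, 0.1795, 0.1787]
orientation: [-3.141, 0.003, 0.359]
wrist_force: [-0.1, 0.1, 1.1]
opening: 0.0005
```

{"name": "arm_command", "arguments": {
  "travel": [
    [0,0,0],
    [0,0,0],
    [0,0,0]
  ],
  "twist": [
    [0,0,0],
    [0,0,0],
    [0,0,0]
  ],
  "fingers": [0,0,0]
}}

```text
t: 9.95
tool_pos: [0.5039, 0.1797, 0.1813]
orientation: [3.141, -0.002, 0.359]
wrist_force: [0.6, -0.2, 0.2]
opening: 0.0002
```

```bash
cat > n.py <<'E'
from h import *
from cell import robot
st=robot.get_state();a=np.radians(20.5);d=np.array([np.cos(a),np.sin(a)]);e=np.array([-d[1],d[0]])
r=st['tool_pos'][:2]-[.592,.2115]
print('nest x,y mm',r@d*1e3,r@e*1e3,'z',st['tool_pos'][2],'F along',st['wrist_force'][:2]@d,st['wrist_force'],st['opening'],st['t'])
E
python3 n.py
```

```text
nest x,y mm -93.6805747883522 1.0606619365430143 z 0.1813348897773445 F along 0.4612905060732071 [ 0.57757883 -0.22761233  0.15153467] 0.0001815071303852464 9.95
```

{"name": "arm_command", "arguments": {
  "travel": [
    [0.8,0.05,0],
    [1.4,0.05,0],
    [1.9,0.05,0],
    [2.3,0.05,0],
    [2.7,0.05,0],
    [3.1,0.05,0],
    [3.5,0.05,0],
    [3.9,0.05,0],
    [4.2,0.05,0],
    [4.5,0.05,0]
  ],
  "twist": [
    [0,0,0],
    [0,0,0],
    [0,0,0],
    [0,0,0],
    [0,0,0],
    [0,0,0],
    [0,0,0],
    [0,0,0],
    [0,0,0],
    [0,0,0]
  ],
  "fingers": [0,0,0,0,0,0,0,0,0,0]
}}

```text
t: 10.78
tool_pos: [0.5458, 0.195, 0.18]
orientation: [-3.142, 0.0, 0.359]
wrist_force: [-2.4, -1.1, 1.8]
opening: 0.0006
```

{"name": "arm_command", "arguments": {
  "travel": [
    [0.1,0,0],
    [0.2,0,0],
    [0.3,0,0],
    [0.3,0,0]
  ],
  "twist": [
    [0,0,0],
    [0,0,0],
    [0,0,0],
    [0,0,0]
  ],
  "fingers": [0,0,0,0]
}}

```text
t: 11.12
tool_pos: [0.5485, 0.196, 0.1801]
orientation: [-3.142, -0.0, 0.359]
wrist_force: [-0.7, -0.4, -1.2]
opening: 0.0003
```

```bash
python3 n.py
```

```text
nest x,y mm -46.205653091188864 0.7500248729459137 z 0.1801245584629595 F along -0.7472107041736278 [-0.65282014 -0.38757673 -1.15133957] 0.0002937710148776805 11.1167
```

{"name": "arm_command", "arguments": {
  "travel": [
    [0.05,0,0],
    [0.1,0,0],
    [0.15,0,0],
    [0.2,0,0],
    [0.25,0,0],
    [0.3,0,0],
    [0.3,0,0]
  ],
  "twist": [
    [0,0,0],
    [0,0,0],
    [0,0,0],
    [0,0,0],
    [0,0,0],
    [0,0,0],
    [0,0,0]
  ],
  "fingers": [0,0,0,0,0,0,0]
}}

```text
t: 11.7
tool_pos: [0.5513, 0.197, 0.1801]
orientation: [3.142, -0.0, 0.359]
wrist_force: [-0.5, -0.5, -0.5]
opening: 0.0003
```

```bash
python3 n.py
```

```text
nest x,y mm -43.20842893747701 0.7177894460672231 z 0.18013080295031703 F along -0.6544380899533384 [-0.51410939 -0.49366784 -0.52754072] 0.00034154885218027394 11.7
```

{"name": "arm_command", "arguments": {
  "travel": [
    [0.05,0,0],
    [0.1,0,0],
    [0.15,0,0],
    [0.15,0,0]
  ],
  "twist": [
    [0,0,0],
    [0,0,0],
    [0,0,0],
    [0,0,0]
  ],
  "fingers": [0,0,0,0]
}}

```text
t: 12.03
tool_pos: [0.5527, 0.1976, 0.1802]
orientation: [3.142, -0.0, 0.359]
wrist_force: [-1.2, -0.3, -0.1]
opening: 0.0006
```

{"name": "arm_command", "arguments": {
  "travel": [
    [0.05,0,0],
    [0.05,0,0],
    [0.1,0,0],
    [0.1,0,0]
  ],
  "twist": [
    [0,0,0],
    [0,0,0],
    [0,0,0],
    [0,0,0]
  ],
  "fingers": [0,0,0,0]
}}

```text
t: 12.37
tool_pos: [0.5536, 0.1979, 0.1802]
orientation: [3.142, -0.0, 0.359]
wrist_force: [-1.4, -0.6, -0.8]
opening: 0.0005
```

```bash
python3 n.py
```

```text
nest x,y mm -40.75259794885625 0.7548309746556476 z 0.18015505461074413 F along -1.5153312583112373 [-1.40557071 -0.56758446 -0.81546428] 0.0005098236321871982 12.3667
```

{"name": "arm_command", "arguments": {
  "travel": [
    [0.05,0,0],
    [0.05,0,0],
    [0.05,0,0]
  ],
  "twist": [
    [0,0,0],
    [0,0,0],
    [0,0,0]
  ],
  "fingers": [0,0,0]
}}

```text
t: 12.62
tool_pos: [0.5538, 0.198, 0.1801]
orientation: [-3.142, 0.001, 0.359]
wrist_force: [-2.2, -0.7, 0.0]
opening: 0.0007
```

{"name": "arm_command", "arguments": {
  "travel": [
    [0.05,0,0],
    [0.05,0,0],
    [0.05,0,0]
  ],
  "twist": [
    [0,0,0],
    [0,0,0],
    [0,0,0]
  ],
  "fingers": [0,0,0]
}}

```text
t: 12.87
tool_pos: [0.5541, 0.1981, 0.1801]
orientation: [-3.142, 0.002, 0.359]
wrist_force: [-4.7, -2.6, 2.6]
opening: 0.0006
```

{"name": "arm_command", "arguments": {
  "travel": [
    [0.05,0,0],
    [0.05,0,0],
    [0.05,0,0]
  ],
  "twist": [
    [0,0,0],
    [0,0,0],
    [0,0,0]
  ],
  "fingers": [0,0,0]
}}

```text
t: 13.12
tool_pos: [0.5543, 0.1982, 0.18]
orientation: [-3.142, 0.002, 0.359]
wrist_force: [-5.9, -3.2, 3.0]
opening: 0.0003
```

```bash
python3 n.py
```

```text
nest x,y mm -39.97279686554996 0.7105574526873222 z 0.18004182166027746 F along -6.589549766341071 [-5.85337918 -3.16056238  2.97230738] 0.0002591269588670885 13.1167
```

Force is building at exactly the expected spot (tool at nest x = -40.0 mm). A little more push to seat it.

{"name": "arm_command", "arguments": {
  "travel": [
    [0.05,0,0],
    [0.1,0,0],
    [0.1,0,0],
    [0.1,0,0]
  ],
  "twist": [
    [0,0,0],
    [0,0,0],
    [0,0,0],
    [0,0,0]
  ],
  "fingers": [0,0,0,0]
}}

```text
t: 13.45
tool_pos: [0.5547, 0.1983, 0.18]
orientation: [-3.142, 0.004, 0.359]
wrist_force: [-9.1, -5.2, 6.9]
opening: 0.0006
```

```bash
python3 n.py; python3 - <<'E'
from h import *
from cell import robot
for n in('scene','wrist'):
    c=robot.get_calibration(n);p,d=robot.grab_frame(n);np.savez(n+'4.npz',p=p,d=d,**c)
    cv2.imwrite(f'pics/{n}4.png',p[:,:,::-1])
    W=cloud(load(n+'4.npz'))
    q=W[mask(load(n+'4.npz'),35,85,(0,0,640,400))];q=q[~np.isnan(q[:,0])]
    r=q[(q[:,2]>.050)&(q[:,2]<.062)&(np.hypot(q[:,0]-.59,q[:,1]-.21)<.06)]
    if len(r)>5:print(n,len(r),r.mean(0),r.min(0),r.max(0))
E
```

```text
nest x,y mm -39.51188541995987 0.6949681908727662 z 0.17999247063265755 F along -10.348531877181326 [-9.10199643 -5.2053299   6.85805957] 0.000595969293836724 13.45
scene 80 [0.59392939 0.21398797 0.05629041] [0.57761531 0.20020175 0.05099897] [0.60711826 0.22697019 0.06157519]
wrist 3954 [0.59233464 0.21190122 0.05642918] [0.57744495 0.19757611 0.05002537] [0.60509396 0.22514017 0.05870152]
```

View pics/wrist4.png

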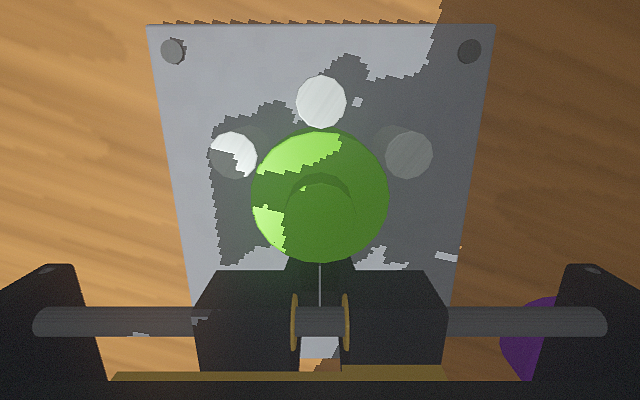

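The wrist picture shows the drum at (320,197) up against the middle post (321,101) and both side posts (233,154) and (408,154). Backing off and rechecking.

{"name": "arm_command", "arguments": {
  "travel": [
    [-0.1,0,0],
    [-0.3,0,0],
    [-0.8,0,0],
    [-2,0,0],
    [-4,0,0],
    [-5,0,-2],
    [-5,0,-5],
    [-5,0,-8],
    [-5,0,-8],
    [-5,0,-8]
  ],
  "twist": [
    [0,0,0],
    [0,0,0],
    [0,0,0],
    [0,0,0],
    [0,0,0],
    [0,0,0],
    [0,0,0],
    [0,0,0],
    [0,0,0],
    [0,0,0]
  ],
  "fingers": [0,0,0,0,0,0,0,0,0,0]
}}

```text
t: 14.38
tool_pos: [0.5101, 0.1814, 0.2625]
orientation: [3.14, -0.006, 0.359]
wrist_force: [0.3, 0.2, -0.9]
opening: 0.0005
```

{"name": "arm_command", "arguments": {
  "travel": [
    [0,0,0],
    [0,0,0],
    [0,0,0]
  ],
  "twist": [
    [0,0,0],
    [0,0,0],
    [0,0,0]
  ],
  "fingers": [0,0,0]
}}

```text
t: 14.63
tool_pos: [0.5084, 0.1812, 0.2587]
orientation: [-3.141, 0.002, 0.359]
wrist_force: [0.0, 0.5, -0.3]
opening: 0.0004
```

```bash
python3 n.py; python3 - <<'E'
from h import *
from cell import robot
n='wrist'
c=robot.get_calibration(n);p,d=robot.grab_frame(n);np.savez(n+'5.npz',p=p,d=d,**c)
cv2.imwrite('pics/w5.png',cv2.resize(p[:230,160:480],None,fx=2,fy=2)[:,:,::-1])
z=load('wrist5.npz');W=cloud(z)
g=mask(z,35,85,(0,0,640,400))
q=W[g];q=q[~np.isnan(q[:,0])]
near=np.hypot(q[:,0]-.59,q[:,1]-.21)<.06
r=q[near&(q[:,2]>.050)];print('button',len(r),(r.min(0)+r.max(0))/2,cv2.minEnclosingCircle(r[:,:2].astype(np.float32)))
r=q[near&(q[:,2]>.034)&(q[:,2]<.045)];print('drum',cv2.minEnclosingCircle(r[:,:2].astype(np.float32)))
p=W[~g];p=p[~np.isnan(p[:,0])]
q=p[(p[:,2]>.037)&(p[:,2]<.048)&(np.hypot(p[:,0]-.61,p[:,1]-.22)<.06)]
from scipy.cluster.hierarchy import fclusterdata
q=q[::2];l=fclusterdata(q[:,:2],.012,criterion='distance')
C=[]
for i in set(l):
    r=q[l==i]
    if len(r)>40:
        print(len(r),r.mean(0),cv2.minEnclosingCircle(r[:,:2].astype(np.float32)));C.append(cv2.minEnclosingCircle(r[:,:2].astype(np.float32))[0])
if len(C)==3:
    C=np.array(C);print('home',circ(C[:,0],C[:,1]))
E
```

```text
nest x,y mm -88.88047741649872 0.8620492446491101 z 0.25867903226243605 F along 0.18361191101974883 [ 0.02653699  0.45331841 -0.29332499] 0.00039161686867390225 14.6333
button 1832 [0.59109974 0.21112628 0.05679057] ((0.591187596321106, 0.21129584312438965), 0.014031004160642624)
drum ((0.5912513732910156, 0.2114558219909668), 0.030805882066488266)
1536 [0.61477498 0.22066547 0.04221947] ((0.605274498462677, 0.21603283286094666), 0.04554004967212677)
```

View pics/w5.png

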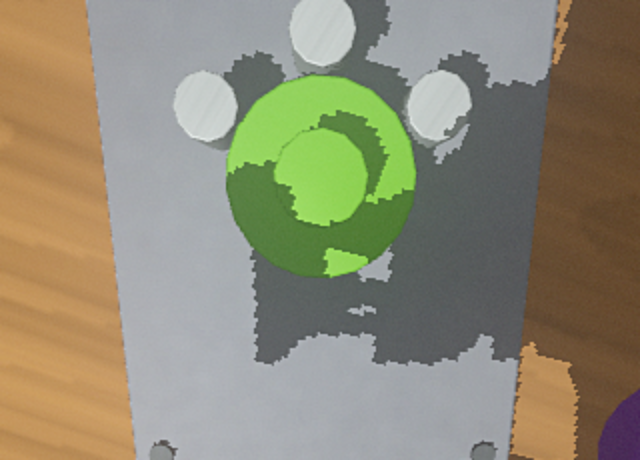

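```bash
python3 - <<'E'
from h import *
z=load('wrist5.npz');W=cloud(z)
g=cv2.dilate(mask(z,35,85,(0,0,640,400)).astype(np.uint8),np.ones((3,3)))>0
m=(~g)&(W[...,2]>.038)&(W[...,2]<.047)&(np.hypot(W[...,0]-.6,W[...,1]-.215)<.07)
k,L,s,c=cv2.connectedComponentsWithStats(m.astype(np.uint8),connectivity=4)
C=[]
for i in range(1,k):
    if s[i,4]>100:
        o=cv2.minEnclosingCircle(W[L==i][:,:2].astype(np.float32));print(s[i,4],c[i],o,W[L==i].mean(0))
        C.append(W[L==i].mean(0))
C=np.array(C);print('home',circ(C[:,0],C[:,1]), 'dist', np.linalg.norm(C[:,:2]-[.5912,.2113],axis=1))
E
```

```text
963 [320.79231568  15.72689512] ((0.6300517320632935, 0.2254931628704071), 0.010032224468886852) [0.62938858 0.22517326 0.04255861]
926 [262.94708423  52.96652268] ((0.5986768007278442, 0.25134333968162537), 0.010001063346862793) [0.5986395  0.25113893 0.04259767]
928 [378.72090517  52.75538793] ((0.6236391067504883, 0.18498148024082184), 0.010100921615958214) [0.62332783 0.18535808 0.0425937 ]
home (np.float64(0.5908096289024233), np.float64(0.21067695045503265), np.float64(0.04121260236365052)) dist [0.04063047 0.0405276  0.04129383]
```

The distances from the blank's axis to the posts are 40.6, 40.5 and 41.3 mm (nominal 41), so it sits within about 0.7 mm of home. One last overall look before handing in.

```bash
python3 - <<'E'
from cell import robot
import cv2
p,d=robot.grab_frame('scene'); cv2.imwrite('pics/scene6.png',p[:,:,::-1])
E
```

```text
(no output)
```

View pics/scene6.png

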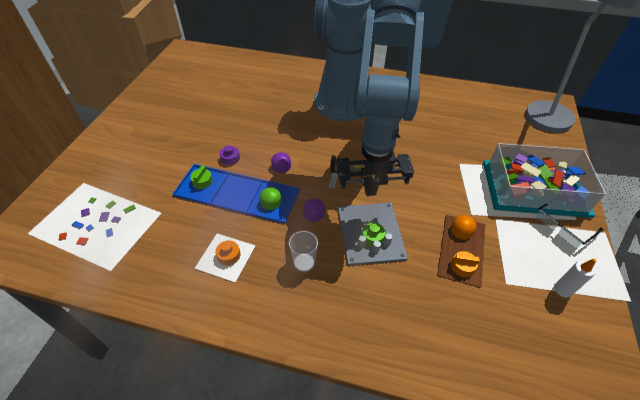

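The scene view shows the step blank in the nest at (374,232). The dome (270,198), ridge (200,177), amber samples and cup (303,250) sit where they began; the gripper mostly hides the pliers near (333,180). Handing in.

```bash
python3 -c "
from cell import robot
print(robot.hand_in())"
```

```text
the job is handed in; nothing more can be done
None
```

The amber sample on the card is the step shape. I took the green step blank from the middle bay and stood it on the bed about 36 mm short of the posts. I then nudged it home with the closed fingers (about 10 N at the wrist), backed off, and handed in at about 15 s.

**Seating:** in the last wrist view the blank's axis measured 40.6, 40.5 and 41.3 mm from the three posts, against 41 mm nominal. That puts it within about 0.7 mm of home, upright on the bed (top at about z = 0.057 m). The scene camera read about 2 mm off the wrist camera throughout, which is its calibration tolerance.

**Other things:** the other blanks, the samples and the cup look unmoved in the last scene picture. The pliers were mostly hidden by the gripper there, so I did not check them directly; no move went down near them.

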